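# Offer a blind bearing cap up to a gear unit and hold it home

## Task

The bearing cap lies with its blind bore hidden underneath. Stand it upright on one of its ends on the bench and let go of it, so that the bore comes into view and you can change your hold; then take it again, turn it bore upwards and bring it up from below over the shaft end under the gear unit, its square head lined up with the square pad and its tail pointing out to the front, until you feel its face come home against the pad. Finish like that, still holding the cap up there for the screws to be put in, and leave the bearing, hex keys and screwdriver where they lie.

Things in the scene. Friction and masses are not known exactly. Their poses are not given: they have to be found in the camera images.
- cap: Bearing cap, bare aluminium, about 0.2 kg, 126 long, 20 thick: square head 58 x 58 with a narrower tail, 36 wide, 68 long. Origin: centre of the mouth of the blind bore, in the middle of the head's one face. z points into the metal, out through the plain back (at z = +20): z up = bore down, as it starts, flat on the bench. Head from x = -29 to +29; tail along -x, to x = -97. (mm)
- tail (a point): Middle of the cap's tail, in the middle of its thickness: 76 from the bore's axis along the cap's -x, 21 from the tail's end, z = +10. The tail's long sides are parallel, 36 apart, good to grip. Axes as the cap's. (mm)
- gearbox: Grey gear unit on a steel bench bracket, bolted down. Origin: on the upright shaft axis, at bench height; x to the back, -x to the front, z up. Base 12 thick (x -70 to 112, y -75 to 75); upright x 50 to 64, 104 wide; housing held out over the base, x -38 to 50, y -48 to 48, z 200 (underside) to 315; motor on the right, 86 across, to y = -181, axis 249 up. Free space below the housing. (mm)
- pad (a point): Centre of the machined square pad, 58 x 58, on the housing's underside, facing down, 200 above the bench; axes as the gear unit's. From it the steel shaft end, 26 across with a chamfered tip 19 across, sticks 10 straight down. In the cap's bore it has 5 of room all round and 4 beyond its tip, so the cap's face can lie on the pad. (mm)
- bearing: Ball bearing, 47 mm across, 14 mm high, lying flat; origin at the centre of its underside. Not to be disturbed.
- hex_keys: Folding hex-key set, closed, 100 mm long (along y), 36 mm wide, 28 mm high; origin at the centre of its underside. Not to be disturbed.
- screwdriver_red: Screwdriver with red handle, 173 mm long (along x), 29 mm high; origin at the centre of its underside. Not to be disturbed.
- bore_mouth (a point): Centre of the mouth of the cap's blind bore, 36 across and 14 deep, round, straight; same point and axes as the cap's. Four small screw holes go through the head's corners, one through the tail. Stood on the end of its head the cap is 126 tall on a foot 58 x 20, this point 29 above the bench and the bore looking sideways. (mm)

How it is judged:
On the way:
1. the cap stands upright on one of its ends on the bench (within 7 degrees), let go ((angle between cap's own x axis and vertical below 0.12 rad or angle between cap's own x axis and vertical above 3.02 rad) and height (world z) of cap below 0.1 m and contact force between cap and the fingers below 0.1 N and linear speed of cap below 0.03 m/s), for 0.3 s.
At the end, for the whole second after the job is handed in: The cap is held by the fingers, bore up (within 7 degrees of level), over the shaft end: bore's mouth within 6.5 mm of the shaft axis and within 4 mm of the pad, tail to the front and in line with the gear unit within 11 degrees, at rest (horizontal distance between cap and pad below 0.0065 m and z of cap in the frame of pad above -0.004 m and angle between cap's own z axis and vertical above 3.02 rad and angle between the x axis of cap and the x axis of gearbox, either way round below 0.2 rad and x of tail in the frame of pad below -0.05 m and contact force between cap and the fingers above 2 N and linear speed of cap below 0.02 m/s); the arm keeps its last pose, push and grip.
It fails at once if the bearing, the hex keys or the screwdriver is pushed more than 30 mm away (distance of any of bearing, hex_keys, screwdriver_red from where it was at the start of the episode above 0.03 m).
It also fails if it takes over 72 s, if anything falls off the work surface, if the arm or the gripper's body presses on something with over 40 N, if the wrist force passes 120 N, or if a joint passes its speed limit or range.

## Robot

A 6-joint arm with a two-finger parallel gripper is mounted at the origin on a cart in front of the work surface, level with it; the furniture and walls round the work are solid. World frame = base frame: x ahead of the robot, y to its left, z up, the work surface at z = 0. Lengths are in m, angles in rad, forces in N, time in s.
With the tool pointing down it reaches from about 0.25 to 0.775 m from the base axis. Payload 4 kg.
Tool frame: the origin (TCP) lies at the centre of the arm's flange, where the gripper is bolted on; the fingertips stand 199 mm ahead of it and the grasp point (between the pads) lies 180 mm ahead of it (robot.tcp_to_tips is the z of the fingertips in the tool frame, in m); z points along the fingers, y is the line along which they close (so a half turn about z gives the same grasp; the last joint's range is limited). The gripper opens to 94 mm and grips with 3 to 60 N. Pads are 16 mm wide; open, the fingers measure 119 mm over their backs; the gripper's body (75 mm by 177 mm) begins 78 mm behind the grasp point.
Start: joints at [1.142, 0.087, 1.371, -0, 1.684, -0.103], TCP at [0.176, 0.521, 0.405] pointing down, gripper open.
Joint ranges: [-3.1, 3.1], [-0.76, 2.03], [0.27, 2.55], [-1.08, 4.22], [0.17, 2.65], [-2.57, 2.57]. Speed limits (rad/s): [2.79, 2.79, 3.14, 3.14, 3.14, 3.14].

## Interface

Orientations are given as [roll, pitch, yaw] about the fixed x, y, z axes, in that order (R = Rz(yaw) Ry(pitch) Rx(roll)).
In Python, from bench import robot gives the robot as it stands.
- The arm moves only by the tool play_rows, never from a script. Its arguments are lists of equal length, an entry for each row: "translation": the shift along the tool's x, y, z scaled (see below), a list of three; "twist": the turn, a rotation vector about the tool's x, y, z scaled (see below), a list of three; "gripper": the opening, from -1 (shut) to 1 (fully open). A call has 1 to 8 rows; each row shifts and turns the commanded pose from where the row before left it, along the tool's axes as they then stand; what a row does not reach is not made up. The controller multiplies each number of a shift by 0.04 m and each number of a turn by 0.1 rad. A row lasts 1/10 s, in which the tool goes at most 50 mm and 8.59 degrees, less where a joint would pass 70% of its speed; a pose out of reach is approached as far as the arm can. A call with a number of a shift or a turn outside -1 to 1 is refused whole. A call with a gripper value outside its range is refused whole. The fingers move at their own pace and stop on an object; the grip force is fixed at half the most. Time passes only in rows, so rows that do not move let the fingers close. It gives the time, the measured TCP pose, the force, the opening and the grip force at its end, in the units of the state.
- robot.get_obs(): the state, without advancing time (a new reading comes with each control period).
- robot.snapshot(name): name is "scene" or "top" or "wrist"; returns the picture (480x640x3 uint8, red, green, blue); there is no depth.
- robot.camera_model(name): a dict with "camera_matrix" (3x3 intrinsics, pixels), "rvec" (rotation vector, rad) and "tvec" (3), from world to camera coordinates, as OpenCV has them. Camera axes: x right, y down, z forward; pixel columns grow to the right and rows downward; lengths in m; the calibration is good to about 2 mm. A picture is of the moment at which its call begins: read the wrist's pose just before it. camera_model takes no time and is no camera call; for the wrist camera it gives the pose at the moment of the call.
- robot.close_job(): hands the job in; it is judged then, once.
Trained networks look in the newest picture that a camera, given by its name, has taken for a name from the list of things; names that differ only in an ending like _2 or _b are one class to them, and where a whole thing is asked for, a point or a joint stands for the part that bears it (a point fixed in the world has none). Each returns a list of dicts, best first, with "score" (0 to 1); they miss things now and then, are a little off and sometimes report something else, mostly with a low value. They report only what shows in the picture. A call takes as long as a camera call.
- robot.recognise(name, camera): "centre" ([x, y, z] in m, in world coordinates, good to about 4 mm: the middle of the surface that is visible of it).
- robot.spot_point(name, camera): "centre" ([x, y, z] in m, in world coordinates, good to about 4 mm: a listed point, or the origin of a listed thing).
The state is a dict: "time": time; "joint_positions": joint angles; "qvel": joint speeds; "joint_torque": joint torques, N m; "tool_pos": TCP position; "ee_rot": TCP orientation; "wrist_force": force on the tool from outside, world axes, zero at the start; "wrist_torque": the same for the moment, N m; "width": finger opening in m; "finger_force": force on a finger pad.
Only numpy, scipy, OpenCV 4.12 (cv2) and the standard library are available. Lean on these libraries where they do the work, as an engineer would, in place of code of your own. Each camera call takes 0.05 s, during which the arm holds its last target. There are 200 camera calls.

## Working session

There is one attempt and no reset: what is moved stays moved. The work goes in short steps, Python scripts to look and compute and a tool call to move; the robot and the scene stay as the last step left them, time stands still between calls to the robot, and variables do not carry over. Pictures are saved under pics/ and viewed, at most 10 in all, crops included, and the job is handed in when it is done.

Besides the shell and the picture viewer there is one more tool, called after ">>>" as name(argument=value, ...), one argument or row to a line, values as JSON. play_rows: Moves the arm, as the interface text tells. Its arguments: {"type":"object","properties":{"translation":{"type":"array","items":{"type":"array","items":{"type":"number","minimum":-1,"maximum":1}}},"twist":{"type":"array","items":{"type":"array","items":{"type":"number","minimum":-1,"maximum":1}}},"gripper":{"type":"array","items":{"type":"number"}}},"required":["translation","twist","gripper"]}

```bash
mkdir -p pics; ls; python3 - <<'E'
from bench import robot
import cv2,numpy as np
o=robot.get_obs();print({k:np.round(v,3) for k,v in o.items()})
for c in("scene","top"):
    cv2.imwrite(f"pics/{c}0.png",robot.snapshot(c)[:,:,::-1])
    for n in("cap","tail","gearbox","pad","bearing","hex_keys","screwdriver_red","bore_mouth"):
        print(c,n,[(np.round(d["centre"],3),round(d["score"],2)) for d in robot.spot_point(n,c)[:2]])
E
```

```text
pics
{'time': np.float64(0.0), 'joint_positions': array([ 1.142,  0.088,  1.372,  0.   ,  1.684, -0.103]), 'qvel': array([ 0.   , -0.001,  0.   ,  0.   ,  0.   , -0.001]), 'joint_torque': array([ 2.0000e-03, -3.4018e+01, -3.0243e+01,  7.2000e-02,  3.3000e-02,
       -0.0000e+00]), 'tool_pos': array([0.176, 0.521, 0.404]), 'ee_rot': array([-3.139, -0.   ,  2.816]), 'wrist_force': array([-0.316, -0.077, -0.293]), 'wrist_torque': array([-0.004,  0.012,  0.017]), 'finger_force': np.float64(0.0), 'width': np.float64(0.093)}
scene cap [(array([0.542, 0.105, 0.   ]), 0.76), (array([0.537, 0.107, 0.002]), 0.49)]
scene tail [(array([0.524, 0.177, 0.01 ]), 0.89)]
scene gearbox [(array([ 0.664, -0.195, -0.001]), 0.77), (array([ 0.738,  0.198, -0.002]), 0.44)]
scene pad [(array([ 0.663, -0.203,  0.2  ]), 0.92)]
scene bearing [(array([ 0.668, -0.202,  0.204]), 0.54), (array([0.712, 0.07 , 0.005]), 0.51)]
scene hex_keys [(array([ 0.737,  0.2  , -0.003]), 0.89)]
scene screwdriver_red [(array([ 0.519, -0.392,  0.001]), 0.91)]
scene bore_mouth [(array([ 0.54 ,  0.104, -0.001]), 0.8)]
top cap [(array([ 0.541,  0.103, -0.   ]), 0.58)]
top tail [(array([0.528, 0.176, 0.009]), 0.83), (array([ 0.539,  0.104, -0.004]), 0.29)]
top gearbox [(array([ 0.668, -0.198, -0.001]), 0.82)]
top pad [(array([ 0.666, -0.195,  0.202]), 0.77)]
top bearing [(array([ 0.71 ,  0.071, -0.002]), 0.74)]
top hex_keys [(array([0.736, 0.202, 0.   ]), 0.87)]
top screwdriver_red [(array([ 0.513, -0.393, -0.   ]), 0.72)]
top bore_mouth [(array([ 0.539,  0.103, -0.004]), 0.61)]
```

View pics/scene0.png

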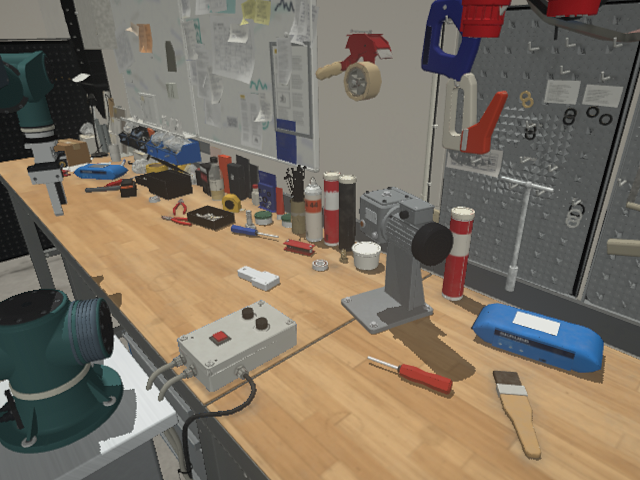

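View pics/top0.png

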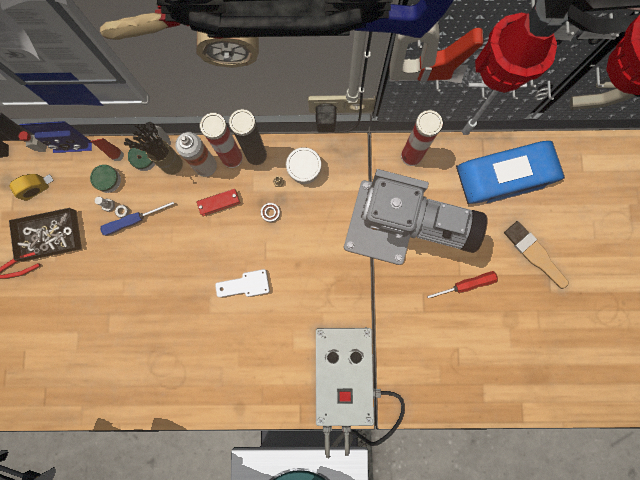

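The top picture shows the cap at about (245,284) px, with its tail to the left (+y). The gear unit's base front edge runs from (345,248) to (408,263), so its yaw is about -0.23. The control box at (345,375) lies in front of the gear unit. The numbers from the two cameras agree with this. Next I refine the gear yaw and check what the robot offers.

```bash
python3 - <<'E'
from bench import robot
import cv2,numpy as np
print([a for a in dir(robot) if a[0]!='_'], robot.tcp_to_tips)
def ray(c,uv,z):
    m=robot.camera_model(c);K=np.array(m["camera_matrix"]);R=cv2.Rodrigues(np.array(m["rvec"],float))[0];t=np.array(m["tvec"],float).ravel()
    C=-R.T@t;d=R.T@np.linalg.inv(K)@[*uv,1];return C+d*(z-C[2])/d[2]
for uv in((345,248),(408,263),(361,177)):print("base",ray("top",uv,.012).round(3))
for uv in((216,284),(218,297),(245,291),(242,276),(266,270),(270,291)):print("cap",ray("top",uv,.02).round(3))
for uv in((317,328),(370,328),(374,425)):print("box",ray("top",uv,.06).round(3))
a=robot.snapshot("top")[:,:,::-1];b=robot.snapshot("scene")[:,:,::-1]
x=cv2.resize(a[165:325,200:440],None,fx=3.3,fy=3.3,interpolation=cv2.INTER_CUBIC)
cv2.imwrite("pics/c1.png",x)
E
```

```text
['IKError', 'camera_model', 'close_job', 'get_obs', 'recognise', 'snapshot', 'spot_point', 'tcp_to_tips'] 0.1992
base [ 0.619 -0.115  0.012]
base [ 0.581 -0.267  0.012]
base [ 0.797 -0.158  0.012]
cap [0.534 0.196 0.02 ]
cap [0.503 0.191 0.02 ]
cap [0.517 0.126 0.02 ]
cap [0.553 0.134 0.02 ]
cap [0.567 0.076 0.02 ]
cap [0.516 0.066 0.02 ]
box [ 0.429 -0.046  0.06 ]
box [ 0.428 -0.168  0.06 ]
box [ 0.215 -0.172  0.06 ]
```

View pics/c1.png

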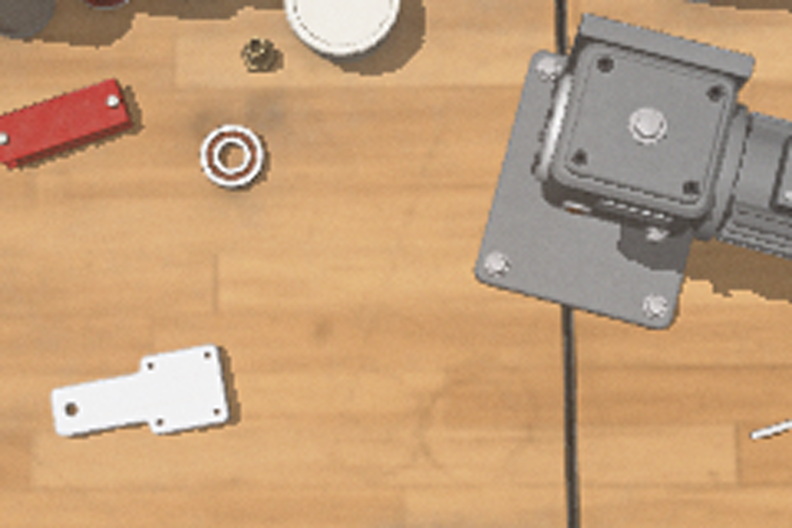

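The crop gives a gear yaw of about -0.248. The cap's x axis has a yaw of about -1.393 (tail to the left, its end at px (55,410)), and the fingers have free room round the tail. Now a move planner.

```bash
cat > h.py <<'E'
import numpy as np, json
from scipy.spatial.transform import Rotation as R
from bench import robot
CY=-1.393; CO=np.array([.541,.1035,0]); GY=-0.248; PAD=np.array([.665,-.199,.2])
def state():
    o=robot.get_obs(); return np.array(o["tool_pos"]),R.from_euler("xyz",o["ee_rot"]),o
def frame(z,y):
    z=np.array(z,float);z/=np.linalg.norm(z);y=np.array(y,float);y-=z*(y@z);y/=np.linalg.norm(y)
    return R.from_matrix(np.stack([np.cross(y,z),y,z],1))
def plan(p0,R0,p1,R1,n=None,mx=1.0,q=2):
    """rows (straight line, constant axis) from p0,R0 to p1,R1"""
    rv=(R0.inv()*R1).as_rotvec()
    k=max(np.abs(rv).max()/.1, 1e-9)
    k=max(k,np.linalg.norm(p1-p0)/.04,1)/mx
    n=n or int(np.ceil(k)); p,r=p0.copy(),R0; T=[];W=[]
    for i in range(n):
        tp=p0+(p1-p0)*(i+1)/n
        t=np.round(r.inv().apply(tp-p)/.04,q)
        tr=R0*R.from_rotvec(rv*(i+1)/n); w=np.round((r.inv()*tr).as_rotvec()/.1,q)
        p=p+r.apply(t*.04); r=r*R.from_rotvec(w*.1); T.append(t.tolist());W.append(w.tolist())
    for i in range(0,n,8): print(i,json.dumps(T[i:i+8]),json.dumps(W[i:i+8]))
    return p,r
def tcp(grasp,r): return np.array(grasp)-r.apply([0,0,.18])
xc=np.array([np.cos(CY),np.sin(CY),0]); yc=np.array([-xc[1],xc[0],0])
E
python3 - <<'E'
from h import *
p,r,o=state()
g=CO-.058*xc
r1=frame([0,0,-1],yc); p1=tcp([*g[:2],.14],r1)
pp,rr=plan(p,r,p1,r1)
print("tilt"); r2=frame(np.sin(.5)*xc-np.cos(.5)*np.array([0,0,1]),yc); plan(pp,rr,tcp([*g[:2],.11],r2),r2)
E
```

```text
0 [[-0.87, -0.44, 0.16], [-0.9, -0.36, 0.17], [-0.93, -0.3, 0.16], [-0.95, -0.21, 0.16], [-0.96, -0.14, 0.16], [-0.97, -0.05, 0.17], [-0.97, 0.02, 0.16], [-0.97, 0.11, 0.16]] [[0.0, -0.0, 0.82], [0.0, -0.0, 0.82], [0.0, -0.0, 0.82], [0.0, -0.0, 0.82], [0.0, -0.0, 0.82], [0.0, -0.0, 0.83], [0.0, -0.0, 0.82], [0.0, -0.0, 0.82]]
8 [[-0.95, 0.18, 0.17], [-0.94, 0.26, 0.16], [-0.91, 0.34, 0.16], [-0.89, 0.41, 0.16], [-0.84, 0.48, 0.17]] [[0.0, -0.0, 0.82], [0.0, -0.0, 0.82], [0.0, -0.0, 0.82], [0.0, -0.0, 0.82], [0.0, -0.0, 0.82]]
tilt
0 [[0.36, -0.0, 0.22], [0.37, -0.0, 0.18], [0.4, -0.0, 0.16], [0.4, -0.0, 0.12], [0.41, -0.0, 0.08], [0.41, -0.0, 0.06]] [[0.0, -0.83, 0.0], [0.0, -0.84, 0.0], [0.0, -0.83, 0.0], [0.0, -0.83, 0.0], [0.0, -0.84, 0.0], [0.0, -0.83, 0.0]]
```

>>> play_rows(
  translation=[
    [-0.87,-0.44,0.16],
    [-0.9,-0.36,0.17],
    [-0.93,-0.3,0.16],
    [-0.95,-0.21,0.16],
    [-0.96,-0.14,0.16],
    [-0.97,-0.05,0.17],
    [-0.97,0.02,0.16],
    [-0.97,0.11,0.16],
  ],
  twist=[
    [0,0,0.82],
    [0,0,0.82],
    [0,0,0.82],
    [0,0,0.82],
    [0,0,0.82],
    [0,0,0.83],
    [0,0,0.82],
    [0,0,0.82],
  ],
  gripper=[1,1,1,1,1,1,1,1],
)

```text
time: 1.8
tool_pos: [0.3953, 0.298, 0.3527]
ee_rot: [3.141, -0.0, 2.155]
wrist_force: [0.2, 0.0, 0.3]
width: 0.0944
finger_force: 0.0
```

>>> play_rows(
  translation=[
    [-0.95,0.18,0.17],
    [-0.94,0.26,0.16],
    [-0.91,0.34,0.16],
    [-0.89,0.41,0.16],
    [-0.84,0.48,0.17],
    [0,0,0],
    [0,0,0],
  ],
  twist=[
    [0,0,0.82],
    [0,0,0.82],
    [0,0,0.82],
    [0,0,0.82],
    [0,0,0.82],
    [0,0,0],
    [0,0,0],
  ],
  gripper=[1,1,1,1,1,1,1],
)

```text
time: 2.5
tool_pos: [0.5311, 0.16, 0.3194]
ee_rot: [-3.14, -0.001, 1.748]
wrist_force: [-0.1, 0.1, 0.3]
width: 0.094
finger_force: 0.0
```

```bash
python3 - <<'E'
from h import *
import cv2
p,r,o=state();print(o["time"],p.round(4).tolist(),o["ee_rot"],np.round(o["joint_positions"],4).tolist())
cv2.imwrite("pics/w1.png",robot.snapshot("wrist")[:,:,::-1])
for n in("cap","tail"): print(n,[(np.round(d["centre"],4),round(d["score"],2)) for d in robot.spot_point(n,"wrist")[:2]])
E
```

```text
2.5 [0.5311, 0.16, 0.3194] [-3.14033878e+00 -6.20998319e-04  1.74762268e+00] [0.1903, 0.1299, 1.4938, 0.0006, 1.5192, 0.0134]
cap [(array([ 0.5323,  0.1044, -0.0011]), 0.97), (array([0.5188, 0.1765, 0.0112]), 0.69)]
tail [(array([0.5231, 0.1762, 0.0073]), 0.78)]
```

View pics/w1.png

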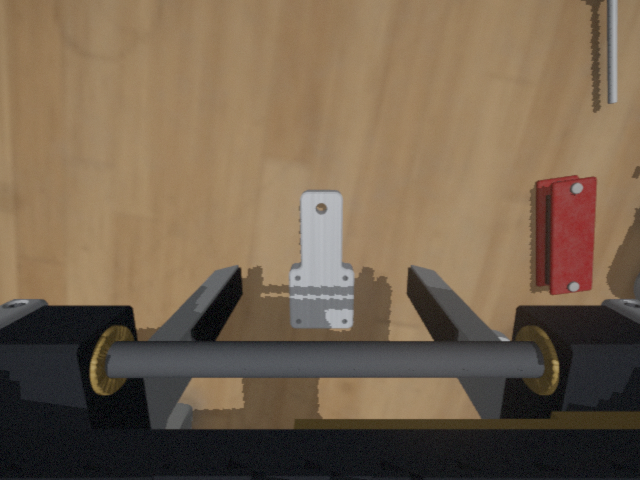

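>>> play_rows(
  translation=[
    [0.36,0,0.22],
    [0.37,0,0.18],
    [0.4,0,0.16],
    [0.4,0,0.12],
    [0.41,0,0.08],
    [0.41,0,0.06],
    [0,0,0],
    [0,0,0],
  ],
  twist=[
    [0,-0.83,0],
    [0,-0.84,0],
    [0,-0.83,0],
    [0,-0.83,0],
    [0,-0.84,0],
    [0,-0.83,0],
    [0,0,0],
    [0,0,0],
  ],
  gripper=[1,1,1,1,1,1,1,1],
)

```text
time: 3.45
tool_pos: [0.5149, 0.2463, 0.2681]
ee_rot: [-3.141, 0.499, 1.751]
wrist_force: [0.2, 0.3, -0.1]
width: 0.0941
finger_force: 0.0
```

```bash
python3 - <<'E'
from h import *
p,r,o=state();print(o["time"],p.round(4).tolist(),o["ee_rot"],np.round(o["joint_positions"],4).tolist())
E
```

```text
3.45 [0.5149, 0.2463, 0.2681] [-3.14145638  0.49853011  1.75138896] [0.4686, 0.2617, 1.482, -0.4763, 1.5536, 0.3342]
```

The wrist picture shows the cap straight in the view, its tail end at (321,192) px and its head at about (321,297). It lies midway between the fingers (edges at 240 and 408), so the grasp line is good. Next I fit the arm's geometry to check the later poses.

```bash
cat > kin.py <<'E'
from h import *
from scipy.optimize import least_squares
D=[([1.142,.0875,1.3715,0,1.684,-.103],[.176,.521,.4045],[-3.139,0,2.816]),
([0.1903,0.1299,1.4938,0.0006,1.5192,0.0134],[0.5311,0.16,0.3194],[-3.1403,-.0006,1.7476]),
([0.4686,0.2617,1.482,-0.4763,1.5536,0.3342],[0.5149,0.2463,0.2681],[-3.14145,.49853,1.75139])]
def rot(a,t): return R.from_euler(a,t)
def fk(q,k):
    A=rot("z",q[0]);p=A.apply([k[0],0,k[1]]);A=A*rot("y",q[1]);p=p+A.apply([0,0,k[2]])
    A=A*rot("y",q[2]);p=p+A.apply([k[3],0,k[4]]);A=A*rot("z",q[3])*rot("y",q[4]);p=p+A.apply([0,0,k[5]])
    return p,A*rot("z",q[5]+k[6])
def fit():
    f=lambda k:np.concatenate([np.r_[fk(q,k)[0]-p,.3*(R.from_euler("xyz",e).inv()*fk(q,k)[1]).as_rotvec()] for q,p,e in D]+[1e-3*(k[:6]-[0,.35,.35,0,.35,.08])])
    return least_squares(f,[0,.35,.35,0,.35,.08,1.57]),f
LO=np.array([-3.1,-.76,.27,-1.08,.17,-2.57]);HI=np.array([3.1,2.03,2.55,4.22,2.65,2.57])
def ik(p,r,k,q0):
    s=least_squares(lambda q:np.r_[fk(q,k)[0]-p,.2*(r.inv()*fk(q,k)[1]).as_rotvec()],np.clip(q0,LO+.01,HI-.01),bounds=(LO,HI))
    return s.x,np.abs(s.fun).max()
E
python3 - <<'E'
from kin import *
s,f=fit();print(s.x.round(4),np.abs(s.fun).max(),(s.fun[:-6].reshape(-1,6)*1000).round(1)); k=s.x; np.save("k.npy",k)
Z=np.array([0,0,1.])
def show(n,p,r):
    b=min((ik(p,r,k,q0) for q0 in ([.3,.3,1.4,0,1.4,0],[.3,.3,1.4,0,1,-1.5],[.3,0,1.4,0,1,1.5],[0,0.,1.4,3,.4,0],[0,-.3,1.8,3,.4,-1.5])),key=lambda t:t[1]);print(n,p.round(3),b[0].round(2),round(b[1],4))
g=CO-.058*xc;g[2]=.024
for t in(.35,.5):
    r=frame(np.sin(t)*xc-np.cos(t)*Z,yc);show(f"pick{t}",tcp(g,r),r)
for sx,sy in((.45,.12),(.5,.12),(.55,.12)):
    ps=np.arctan2(sy,sx);X=np.array([np.cos(ps),np.sin(ps),0]);Y=np.cross(Z,X)
    for t in(.35,.5):
      r=frame(-np.sin(t)*Z+np.cos(t)*X,-Y);show(f"stand{sx}{t}",tcp([sx,sy,.087],r),r)
    for a in(0,.3):
      r=frame(-np.cos(a)*Z-np.sin(a)*X,-Y);show(f"regr{sx}{a}",tcp([sx,sy,.102],r),r)
X=np.array([np.cos(GY),np.sin(GY),0]);Y=np.cross(Z,X)
for a in(0,.15,.3,.45):
    r=frame(np.cos(a)*X-np.sin(a)*Z,-Y)
    for d in(0,.12): show(f"fin{a}",tcp(PAD-(.072+d)*X-[0,0,.01],r),r)
E
```

```text
[0.0522 0.1662 0.2623 0.0484 0.4694 0.0293 1.5708] 0.05550976863740868 [[ 51.4 -23.6  -1.9  -0.4   0.    0.1]
 [ 11.2 -55.5   4.5   0.   -0.   -0. ]
 [ -0.1  -0.8  -2.6  -0.   -0.   -0. ]]
pick0.35 [0.52  0.221 0.193] [ 0.42  0.33  1.56 -0.35  1.35  0.34] 0.0
pick0.5 [0.515 0.246 0.182] [ 0.47  0.38  1.54 -0.48  1.41  0.41] 0.0
stand0.450.35 [0.287 0.076 0.149] [ 0.31 -0.63  2.55 -0.98  0.17  2.57] 0.0466
stand0.450.5 [0.297 0.079 0.173] [ 0.26 -0.7   2.55  0.    0.24  1.57] 0.0374
regr0.450 [0.45  0.12  0.282] [ 0.26 -0.17  1.88  0.    1.43  1.57] 0.0
regr0.450.3 [0.501 0.134 0.274] [ 0.26  0.08  1.66 -0.    1.7   1.57] 0.0
stand0.50.35 [0.336 0.081 0.149] [ 0.24 -0.53  2.54  3.14  0.17 -1.57] 0.0145
stand0.50.5 [0.346 0.083 0.173] [ 0.24 -0.62  2.51  0.    0.18  1.57] 0.0
regr0.50 [0.5   0.12  0.282] [0.24 0.02 1.7  0.   1.42 1.57] 0.0
regr0.50.3 [0.552 0.132 0.274] [ 0.24  0.26  1.46 -0.    1.72  1.57] 0.0
stand0.550.35 [0.385 0.084 0.149] [ 0.21 -0.3   2.36  3.14  0.17 -1.57] 0.0063
stand0.550.5 [0.396 0.086 0.173] [ 0.21 -0.36  2.31  0.    0.17  1.57] 0.0094
regr0.550 [0.55  0.12  0.282] [0.21 0.2  1.51 0.   1.43 1.57] 0.0
regr0.550.3 [0.602 0.131 0.274] [ 0.21  0.44  1.24 -0.    1.76  1.57] 0.0
fin0 [ 0.421 -0.137  0.19 ] [-0.32 -0.19  2.17  2.97  0.42 -1.41] 0.0
fin0 [ 0.304 -0.108  0.19 ] [-0.35 -0.71  2.55  2.77  0.29 -1.21] 0.0255
fin0.15 [ 0.423 -0.138  0.217] [-0.32 -0.25  2.15  2.77  0.2  -1.22] 0.0
fin0.15 [ 0.306 -0.108  0.217] [-0.36 -0.76  2.54  2.05  0.17 -0.5 ] 0.0215
fin0.3 [ 0.429 -0.139  0.243] [-0.33 -0.28  2.1   0.99  0.17  0.56] 0.012
fin0.3 [ 0.312 -0.11   0.243] [-0.35 -0.76  2.47  0.52  0.19  1.03] 0.0254
fin0.45 [ 0.438 -0.142  0.268] [-0.32 -0.27  2.03  0.24  0.26  1.31] 0.0
fin0.45 [ 0.322 -0.112  0.268] [-0.34 -0.76  2.4   0.22  0.4   1.32] 0.0209
```

```bash
sed -i 's/A=rot("z",q\[0\]);p=A.apply(\[k\[0\],0,k\[1\]\])/A=rot("z",q[0]);p=A.apply([k[0],k[7],k[1]])/; s/\[1e-3\*(k\[:6\].*\])/[1e-4*(k[:6]-[.05,.35,.35,0,.35,.08])]/; s/,1.57\]),f/,1.57,.05]),f/' kin.py
cat > chk.py <<'E'
from kin import *
s,f=fit();print(s.x.round(4),np.abs(s.fun).max()); k=s.x; np.save("k.npy",k)
Z=np.array([0,0,1.])
S=[[.3,.3,1.4,0,1.4,0],[.3,.3,1.4,0,1,-1.5],[.3,0,1.4,0,1,1.5]]
def show(n,p,r):
    b=min((ik(p,r,k,q0) for q0 in S),key=lambda t:t[1]);print(n,p.round(3),b[0].round(2),round(b[1],4))
g=CO-.062*xc;g[2]=.024
for t in(.5,.7):
    r=frame(np.sin(t)*xc-np.cos(t)*Z,yc);show(f"pick{t}",tcp(g,r),r)
for sx,sy in((.5,.1),(.55,.1),(.6,.1)):
    ps=np.arctan2(sy-.05,sx);X=np.array([np.cos(ps),np.sin(ps),0]);Y=np.cross(Z,X)
    for t in(.5,.7):
      r=frame(-np.sin(t)*Z+np.cos(t)*X,-Y);show(f"stand{sx},{t}",tcp([sx,sy,.091],r),r)
    for a in(0,.3,.5,.6):
      r=frame(-np.cos(a)*Z-np.sin(a)*X,-Y);show(f"regr{sx},{a}",tcp([sx,sy,.102],r),r)
X=np.array([np.cos(GY),np.sin(GY),0]);Y=np.cross(Z,X)
for a in(.3,.45,.6,.75):
    r=frame(np.cos(a)*X-np.sin(a)*Z,-Y)
    for d,z in((0,.01),(0.06,.04),(.12,.04)): show(f"fin{a}",tcp(PAD-(.072+d)*X-[0,0,z],r),r)
E
python3 chk.py
```

```text
Traceback (most recent call last):
  File "chk.py", line 1, in <module>
    from kin import *
  File "kin.py", line 12
    f=lambda k:np.concatenate([np.r_[fk(q,k)[0]-p,.3*(R.from_euler("xyz",e).inv()*fk(q,k)[1]).as_rotvec()] for q,p,e in D]+[1e-4*(k[:6]-[.05,.35,.35,0,.35,.08])]
                             ^
SyntaxError: '(' was never closed
```

```bash
sed -i 's/\.35,\.08\])\]$/.35,.08])])/' kin.py; python3 chk.py
```

```text
[-1.3000e-03  1.5290e-01  4.4890e-01  1.0080e-01  5.0120e-01  1.5130e-01
  1.5708e+00  5.6600e-02] 0.00035783483426715115
pick0.5 [0.515 0.249 0.182] [ 0.47  0.35  1.55 -0.48  1.41  0.42] 0.0
pick0.7 [0.51  0.279 0.162] [ 0.56  0.44  1.52 -0.64  1.51  0.53] 0.0
stand0.5,0.5 [0.343 0.084 0.177] [ 0.01 -0.47  2.46  0.78  0.17  0.75] 0.009
stand0.5,0.7 [0.363 0.086 0.207] [ 0.07 -0.43  2.33  0.06  0.38  1.5 ] 0.0
regr0.5,0 [0.5   0.1   0.282] [0.09 0.06 1.65 0.   1.43 1.56] 0.0
regr0.5,0.3 [0.553 0.105 0.274] [ 0.09  0.28  1.43 -0.    1.74  1.56] 0.0
regr0.5,0.5 [0.586 0.109 0.26 ] [ 0.09  0.42  1.29 -0.01  1.93  1.56] 0.0
regr0.5,0.6 [0.601 0.11  0.251] [ 0.09  0.5   1.22 -0.01  2.03  1.56] 0.0
stand0.55,0.5 [0.393 0.086 0.177] [-0.   -0.26  2.37  2.01  0.17 -0.49] 0.0144
stand0.55,0.7 [0.413 0.088 0.207] [ 0.07 -0.28  2.23  0.05  0.32  1.5 ] 0.0
regr0.55,0 [0.55  0.1   0.282] [0.08 0.16 1.53 0.   1.45 1.56] 0.0
regr0.55,0.3 [0.603 0.105 0.274] [ 0.08  0.38  1.29 -0.    1.77  1.56] 0.0
regr0.55,0.5 [0.636 0.108 0.26 ] [ 0.08  0.53  1.13 -0.    1.98  1.56] 0.0
regr0.55,0.6 [0.651 0.109 
[... 659 characters left out ...]
213] [-0.71 -0.62  2.53  1.58  0.44 -0.16] 0.0
fin0.45 [ 0.438 -0.142  0.268] [-0.51 -0.28  2.17  1.02  0.28  0.46] 0.0
fin0.45 [ 0.38  -0.127  0.238] [-0.58 -0.41  2.32  1.15  0.32  0.3 ] 0.0
fin0.45 [ 0.322 -0.112  0.238] [-0.67 -0.64  2.43  0.99  0.46  0.44] 0.0
fin0.6 [ 0.451 -0.145  0.292] [-0.5  -0.27  2.06  0.49  0.44  0.98] 0.0
fin0.6 [ 0.393 -0.13   0.262] [-0.55 -0.41  2.22  0.6   0.45  0.85] 0.0
fin0.6 [ 0.335 -0.115  0.262] [-0.63 -0.61  2.33  0.6   0.57  0.83] 0.0
fin0.75 [ 0.468 -0.149  0.313] [-0.48 -0.23  1.95  0.28  0.63  1.18] 0.0
fin0.75 [ 0.409 -0.134  0.283] [-0.52 -0.36  2.11  0.34  0.62  1.1 ] 0.0
fin0.75 [ 0.351 -0.12   0.283] [-0.58 -0.54  2.22  0.37  0.71  1.05] 0.0
```

```bash
cat > seq.py <<'E'
from kin import *
k=np.load("k.npy");Z=np.array([0,0,1.])
SX=np.array([.53,.1,0]);ps=.094;XS=np.array([np.cos(ps),np.sin(ps),0]);YS=np.cross(Z,XS)
XG=np.array([np.cos(GY),np.sin(GY),0]);YG=np.cross(Z,XG)
T,A=.7,.6
r_pick=frame(np.sin(T)*xc-np.cos(T)*Z,yc)
r_st=frame(-np.sin(T)*Z+np.cos(T)*XS,-YS)
r_rg=frame(-np.cos(A)*Z-np.sin(A)*XS,-YS)
r_fin=frame(np.cos(A)*XG-np.sin(A)*Z,-YG)
def go(name,a,b,q,mx=1.,n=None):
    """plan a->b, verify by IK along the way; returns end pose and joints"""
    print(name); rv=(a[1].inv()*b[1]).as_rotvec();m=8;Q=[]
    for i in range(1,m+1):
        q,e=ik(a[0]+(b[0]-a[0])*i/m,a[1]*R.from_rotvec(rv*i/m),k,q); Q.append(q)
        if e>.002: print("  IK err",i,e)
    print("  q",q.round(2),"max step",np.abs(np.diff(Q,axis=0)).max().round(2))
    return plan(a[0],a[1],b[0],b[1],n=n,mx=mx),q
E
python3 - <<'E'
from seq import *
p,r,o=state();q=np.array(o["joint_positions"])
g=CO-.062*xc
c,q=go("down1",(p,r),(tcp([*g[:2],.07],r_pick),r_pick),q)
c,q=go("down2",c,(tcp([*g[:2],.024],r_pick),r_pick),q,.6)
c,q=go("lift",c,(tcp([*g[:2],.2],r_pick),r_pick),q,.8)
c,q=go("stand-hover",c,(tcp(SX+[0,0,.15],r_st),r_st),q,.8)
c,q=go("stand",c,(tcp(SX+[0,0,.1],r_st),r_st),q,.6)
E
```

```text
down1
  q [ 0.56  0.39  1.49 -0.64  1.57  0.48] max step 0.02
0 [[0.48, 0.0, 0.31], [0.5, 0.01, 0.28], [0.52, 0.0, 0.25]] [[0.0, -0.67, 0.01], [0.01, -0.67, 0.01], [0.0, -0.67, 0.0]]
down2
  q [ 0.56  0.44  1.52 -0.64  1.51  0.53] max step 0.01
0 [[0.37, 0.0, 0.44], [0.37, 0.0, 0.44]] [[0.0, -0.0, 0.0], [0.0, -0.0, 0.0]]
lift
  q [ 0.56  0.28  1.35 -0.66  1.76  0.34] max step 0.03
0 [[-0.47, 0.0, -0.56], [-0.47, 0.0, -0.56], [-0.48, 0.0, -0.57], [-0.47, 0.0, -0.56], [-0.47, 0.0, -0.56], [-0.47, 0.0, -0.56]] [[0.0, -0.0, 0.0], [0.0, -0.0, 0.0], [0.0, -0.0, 0.0], [0.0, -0.0, 0.0], [0.0, -0.0, 0.0], [0.0, -0.0, 0.0]]
stand-hover
  q [ 0.07 -0.43  2.2   0.04  0.5   1.52] max step 0.19
0 [[-0.09, -0.16, 0.18], [-0.11, -0.16, 0.17], [-0.13, -0.14, 0.16], [-0.15, -0.14, 0.16], [-0.17, -0.12, 0.14], [-0.18, -0.12, 0.14], [-0.2, -0.1, 0.13], [-0.22, -0.08, 0.11]] [[-0.07, 0.51, 0.78], [-0.06, 0.51, 0.78], [-0.07, 0.5, 0.78], [-0.07, 0.51, 0.77], [-0.06, 0.51, 0.78], [-0.07, 0.51, 0.78], [-0.07, 0.5, 0.78], [-0.06, 0.51, 0.78]]
8 [[-0.22, -0.07, 0.11], [-0.23, -0.05, 0.09], [-0.24, -0.03, 0.08], [-0.25, -0.01, 0.06], [-0.25, 0.01, 0.06], [-0.25, 0.02, 0.04], [-0.25, 0.04, 0.03], [-0.25, 0.07, 0.02]] [[-0.07, 0.51, 0.78], [-0.07, 0.51, 0.78], [-0.06, 0.51, 0.77], [-0.07, 0.5, 0.78], [-0.07, 0.51, 0.78], [-0.07, 0.51, 0.78], [-0.06, 0.51, 0.78], [-0.07, 0.5, 0.78]]
16 [[-0.24, 0.08, 0.0], [-0.24, 0.1, -0.0], [-0.22, 0.12, -0.02], [-0.22, 0.14, -0.03], [-0.2, 0.15, -0.04], [-0.19, 0.17, -0.04], [-0.17, 0.18, -0.06]] [[-0.07, 0.51, 0.78], [-0.06, 0.51, 0.77], [-0.07, 0.51, 0.78], [-0.07, 0.5, 0.78], [-0.06, 0.51, 0.78], [-0.07, 0.51, 0.78], [-0.07, 0.51, 0.78]]
stand
  q [ 0.07 -0.36  2.26  0.05  0.37  1.51] max step 0.02
0 [[-0.32, -0.0, 0.27], [-0.32, -0.0, 0.27], [-0.31, -0.0, 0.27]] [[0.0, -0.0, -0.0], [0.0, -0.0, -0.0], [0.0, -0.0, -0.0]]
```

>>> play_rows(
  translation=[
    [0.48,0,0.31],
    [0.5,0.01,0.28],
    [0.52,0,0.25],
    [0.37,0,0.44],
    [0.37,0,0.44],
    [0,0,0],
    [0,0,0],
  ],
  twist=[
    [0,-0.67,0.01],
    [0.01,-0.67,0.01],
    [0,-0.67,0],
    [0,0,0],
    [0,0,0],
    [0,0,0],
    [0,0,0],
  ],
  gripper=[1,1,1,1,1,1,1],
)

```text
time: 4.15
tool_pos: [0.5107, 0.2769, 0.1624]
ee_rot: [3.14, 0.7, 1.745]
wrist_force: [-0.3, 0.2, -0.6]
width: 0.0941
finger_force: 0.0
```

>>> play_rows(
  translation=[
    [0,0,0],
    [0,0,0],
    [0,0,0],
    [0,0,0],
    [0,0,0],
    [0,0,0],
    [0,0,0],
    [0,0,0],
  ],
  twist=[
    [0,0,0],
    [0,0,0],
    [0,0,0],
    [0,0,0],
    [0,0,0],
    [0,0,0],
    [0,0,0],
    [0,0,0],
  ],
  gripper=[-1,-1,-1,-1,-1,-1,-1,-1],
)

```text
time: 4.95
tool_pos: [0.5099, 0.2773, 0.1611]
ee_rot: [-3.14, 0.701, 1.747]
wrist_force: [-2.3, 0.3, 1.0]
width: 0.0359
finger_force: 29.9
```

Gripped: the width of 35.9 mm matches the tail. Lift and swing.

>>> play_rows(
  translation=[
    [-0.24,0,-0.28],
    [-0.47,0,-0.56],
    [-0.48,0,-0.57],
    [-0.47,0,-0.56],
    [-0.47,0,-0.56],
    [-0.47,0,-0.56],
    [-0.23,0,-0.28],
  ],
  twist=[
    [0,0,0],
    [0,0,0],
    [0,0,0],
    [0,0,0],
    [0,0,0],
    [0,0,0],
    [0,0,0],
  ],
  gripper=[-1,-1,-1,-1,-1,-1,-1],
)

```text
time: 5.65
tool_pos: [0.5102, 0.2779, 0.3413]
ee_rot: [3.134, 0.699, 1.742]
wrist_force: [0.4, 0.2, -2.7]
width: 0.0361
finger_force: 29.9
```

>>> play_rows(
  translation=[
    [-0.09,-0.16,0.18],
    [-0.11,-0.16,0.17],
    [-0.13,-0.14,0.16],
    [-0.15,-0.14,0.16],
    [-0.17,-0.12,0.14],
    [-0.18,-0.12,0.14],
    [-0.2,-0.1,0.13],
    [-0.22,-0.08,0.11],
  ],
  twist=[
    [-0.07,0.51,0.78],
    [-0.06,0.51,0.78],
    [-0.07,0.5,0.78],
    [-0.07,0.51,0.77],
    [-0.06,0.51,0.78],
    [-0.07,0.51,0.78],
    [-0.07,0.5,0.78],
    [-0.06,0.51,0.78],
  ],
  gripper=[-1,-1,-1,-1,-1,-1,-1,-1],
)

```text
time: 6.45
tool_pos: [0.4687, 0.2107, 0.3117]
ee_rot: [2.814, 0.18, 1.143]
wrist_force: [-0.3, 0.4, -0.9]
width: 0.0358
finger_force: 29.9
```

>>> play_rows(
  translation=[
    [-0.22,-0.07,0.11],
    [-0.23,-0.05,0.09],
    [-0.24,-0.03,0.08],
    [-0.25,-0.01,0.06],
    [-0.25,0.01,0.06],
    [-0.25,0.02,0.04],
    [-0.25,0.04,0.03],
    [-0.25,0.07,0.02],
  ],
  twist=[
    [-0.07,0.51,0.78],
    [-0.07,0.51,0.78],
    [-0.06,0.51,0.77],
    [-0.07,0.5,0.78],
    [-0.07,0.51,0.78],
    [-0.07,0.51,0.78],
    [-0.06,0.51,0.78],
    [-0.07,0.5,0.78],
  ],
  gripper=[-1,-1,-1,-1,-1,-1,-1,-1],
)

```text
time: 7.25
tool_pos: [0.428, 0.144, 0.2865]
ee_rot: [2.815, -0.414, 0.687]
wrist_force: [0.2, 0.1, -2.5]
width: 0.0357
finger_force: 29.9
```

>>> play_rows(
  translation=[
    [-0.24,0.08,0],
    [-0.24,0.1,0],
    [-0.22,0.12,-0.02],
    [-0.22,0.14,-0.03],
    [-0.2,0.15,-0.04],
    [-0.19,0.17,-0.04],
    [-0.17,0.18,-0.06],
    [0,0,0],
  ],
  twist=[
    [-0.07,0.51,0.78],
    [-0.06,0.51,0.77],
    [-0.07,0.51,0.78],
    [-0.07,0.5,0.78],
    [-0.06,0.51,0.78],
    [-0.07,0.51,0.78],
    [-0.07,0.51,0.78],
    [0,0,0],
  ],
  gripper=[-1,-1,-1,-1,-1,-1,-1,-1],
)

```text
time: 8.05
tool_pos: [0.3914, 0.0856, 0.2635]
ee_rot: [3.138, -0.866, 0.093]
wrist_force: [-0.5, 0.3, -2.3]
width: 0.0355
finger_force: 29.9
```

```bash
python3 - <<'E'
from seq import *
import cv2
p,r,o=state();print(o["time"],np.round(o["joint_positions"],3),"err",(r.inv()*r_st).as_rotvec().round(3),(tcp(SX+[0,0,.15],r_st)-p).round(3))
a=robot.snapshot("scene")[:,:,::-1]
for c in("scene","wrist"):
    w=robot.snapshot(c)
    if c=="wrist": cv2.imwrite("pics/w2.png",np.hstack([cv2.resize(w[:,:,::-1],(400,300)),cv2.resize(a[190:340,180:380],(400,300))]))
    for n in("cap","tail"): print(c,n,[(np.round(d["centre"],4),round(d["score"],2)) for d in robot.spot_point(n,c)[:2]])
print("expect cap",SX+[0,0,.15-.062],"tail",SX+[0,0,.164])
E
```

```text
8.05 [ 0.068 -0.434  2.205  0.032  0.504  1.526] err [ 0.004  0.005 -0.001] [0.002 0.001 0.002]
scene cap [(array([0.554 , 0.1033, 0.0862]), 0.61)]
scene tail [(array([0.5399, 0.1019, 0.1609]), 0.83), (array([0.5535, 0.1046, 0.087 ]), 0.52)]
wrist cap [(array([0.5496, 0.1025, 0.0875]), 0.74)]
wrist tail [(array([0.5417, 0.1025, 0.1682]), 0.9), (array([ 0.6649, -0.2014, -0.0015]), 0.16)]
expect cap [0.53  0.1   0.088] tail [0.53  0.1   0.164]
```

View pics/w2.png

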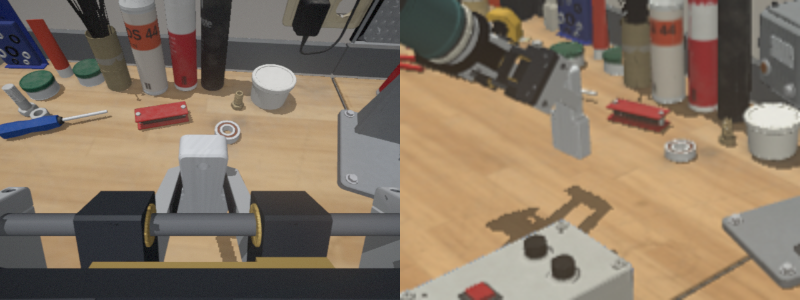

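The composite picture shows the cap upright in the fingers, its head down. The right half has the head at (573,140) px and its shadow on the bench. The network positions match the expected offsets. Now lower it by feel.

>>> play_rows(
  translation=[
    [-0.33,0,0.28],
    [-0.33,0,0.28],
    [-0.33,0,0.28],
    [-0.04,0,0.03],
    [0,0,0],
    [0,0,0],
  ],
  twist=[
    [0,0,0],
    [0,0,0],
    [0,0,0],
    [0,0,0],
    [0,0,0],
    [0,0,0],
  ],
  gripper=[-1,-1,-1,-1,-1,-1],
)

```text
time: 9.0
tool_pos: [0.3938, 0.0864, 0.2132]
ee_rot: [3.139, -0.874, 0.093]
wrist_force: [0.5, 0.3, -1.9]
width: 0.0359
finger_force: 29.9
```

>>> play_rows(
  translation=[
    [-0.04,0,0.03],
    [0,0,0],
    [0,0,0],
  ],
  twist=[
    [0,0,0],
    [0,0,0],
    [0,0,0],
  ],
  gripper=[-1,-1,-1],
)

```text
time: 9.3
tool_pos: [0.3932, 0.0863, 0.2104]
ee_rot: [3.139, -0.872, 0.093]
wrist_force: [-0.0, 0.1, -3.1]
width: 0.0358
finger_force: 29.9
```

>>> play_rows(
  translation=[
    [-0.04,0,0.03],
    [0,0,0],
    [0,0,0],
  ],
  twist=[
    [0,0,0],
    [0,0,0],
    [0,0,0],
  ],
  gripper=[-1,-1,-1],
)

```text
time: 9.6
tool_pos: [0.3929, 0.0862, 0.2078]
ee_rot: [3.139, -0.871, 0.093]
wrist_force: [0.2, 0.0, -2.2]
width: 0.0357
finger_force: 29.9
```

>>> play_rows(
  translation=[
    [-0.04,0,0.03],
    [0,0,0],
    [0,0,0],
  ],
  twist=[
    [0,0,0],
    [0,0,0],
    [0,0,0],
  ],
  gripper=[-1,-1,-1],
)

```text
time: 9.9
tool_pos: [0.3929, 0.0862, 0.2059]
ee_rot: [3.139, -0.871, 0.093]
wrist_force: [0.6, 0.2, -2.2]
width: 0.0356
finger_force: 29.9
```

>>> play_rows(
  translation=[
    [-0.04,0,0.03],
    [0,0,0],
    [0,0,0],
  ],
  twist=[
    [0,0,0],
    [0,0,0],
    [0,0,0],
  ],
  gripper=[-1,-1,-1],
)

```text
time: 10.2
tool_pos: [0.3934, 0.0864, 0.2052]
ee_rot: [3.14, -0.875, 0.093]
wrist_force: [-0.0, 1.2, 2.4]
width: 0.0358
finger_force: 30.0
```

>>> play_rows(
  translation=[
    [-0.02,0,0.015],
    [0,0,0],
    [0,0,0],
  ],
  twist=[
    [0,0,0],
    [0,0,0],
    [0,0,0],
  ],
  gripper=[-1,-1,-1],
)

```text
time: 10.5
tool_pos: [0.3936, 0.0864, 0.2049]
ee_rot: [3.139, -0.877, 0.093]
wrist_force: [-2.9, 2.2, 6.3]
width: 0.0357
finger_force: 30.0
```

Contact felt. Release and back off.

>>> play_rows(
  translation=[
    [0,0,0],
    [0,0,0],
    [0,0,0],
    [0,0,0],
    [0,0,0],
    [0,0,0],
    [0,0,0],
    [0,0,0],
  ],
  twist=[
    [0,0,0],
    [0,0,0],
    [0,0,0],
    [0,0,0],
    [0,0,0],
    [0,0,0],
    [0,0,0],
    [0,0,0],
  ],
  gripper=[0,0.4,0.8,1,1,1,1,1],
)

```text
time: 11.3
tool_pos: [0.3927, 0.0862, 0.2029]
ee_rot: [3.139, -0.871, 0.093]
wrist_force: [-0.3, -0.2, -0.6]
width: 0.0933
finger_force: 0.0
```

>>> play_rows(
  translation=[
    [0,0,-0.2],
    [0,0,-0.4],
    [0,0,-0.4],
    [0,0,-0.4],
    [0,0,-0.4],
    [0,0,0],
  ],
  twist=[
    [0,0,0],
    [0,0,0],
    [0,0,0],
    [0,0,0],
    [0,0,0],
    [0,0,0],
  ],
  gripper=[1,1,1,1,1,1],
)

```text
time: 11.9
tool_pos: [0.3372, 0.0813, 0.2512]
ee_rot: [3.139, -0.876, 0.093]
wrist_force: [-0.5, -0.2, 0.2]
width: 0.094
finger_force: 0.0
```

```bash
python3 - <<'E'
from seq import *
import cv2
p,r,o=state();print(o["time"],p.round(4))
im=[]
for c in("scene","wrist","top"):
    im.append(robot.snapshot(c)[:,:,::-1])
    for n in("cap","tail")+(("pad",) if c!="wrist" else ()): print(c,n,[(np.round(d["centre"],4),round(d["score"],2)) for d in robot.spot_point(n,c)[:2]])
cv2.imwrite("pics/w3.png",np.hstack([cv2.resize(im[1],(400,300)),cv2.resize(im[0][190:340,180:380],(400,300))]))
E
```

```text
11.9 [0.3372 0.0813 0.2512]
scene cap [(array([0.5573, 0.1017, 0.0287]), 0.93)]
scene tail []
scene pad [(array([ 0.6664, -0.2012,  0.1978]), 0.66)]
wrist cap [(array([0.5513, 0.103 , 0.0291]), 0.62)]
wrist tail [(array([0.5418, 0.1016, 0.1063]), 0.88)]
top cap [(array([0.5557, 0.1005, 0.0265]), 0.83)]
top tail [(array([0.5465, 0.0989, 0.1036]), 0.73)]
top pad [(array([ 0.6645, -0.1978,  0.2014]), 0.84)]
```

View pics/w3.png

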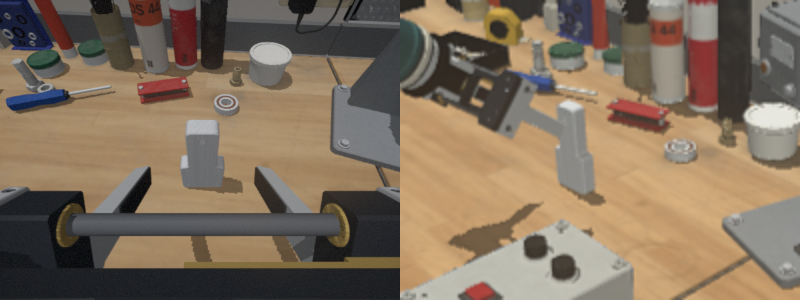

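The left half shows the cap standing free at (203,150) px, clear of the open fingers. On the right it stands upright at (575,148) px. Now go over to the bore side.

```bash
cat >> seq.py <<'E'
G=np.array([.545,.1005,.101])
E
python3 - <<'E'
from seq import *
p,r,o=state();q=np.array(o["joint_positions"])
rd=frame(-Z,-YS)
c,q=go("up",(p,r),(np.array([.42,.09,.44]),rd),q)
h=G-.11*r_rg.apply([0,0,1])
c,q=go("over",c,(tcp(h,r_rg)+[0,0,.03],r_rg),q)
c,q=go("in",c,(tcp(G,r_rg),r_rg),q)
E
```

```text
up
  q [ 0.08 -0.19  1.57  0.    1.76  1.56] max step 0.16
0 [[0.55, -0.0, -0.17], [0.54, -0.01, -0.22], [0.51, 0.0, -0.27], [0.48, -0.0, -0.31], [0.45, -0.0, -0.37], [0.42, -0.01, -0.4], [0.37, 0.0, -0.45], [0.32, -0.0, -0.47]] [[0.0, -0.97, -0.0], [0.01, -0.96, -0.01], [-0.0, -0.97, 0.0], [0.0, -0.97, 0.0], [0.01, -0.97, -0.0], [-0.0, -0.96, -0.0], [0.0, -0.97, -0.01], [0.0, -0.97, 0.0]]
8 [[0.28, -0.0, -0.51]] [[0.01, -0.96, -0.0]]
over
  q [ 0.08  0.7   0.67 -0.01  2.37  1.56] max step 0.16
0 [[0.9, 0.0, 0.22], [0.92, 0.01, 0.15], [0.93, 0.0, 0.08], [0.93, 0.0, 0.01], [0.93, 0.01, -0.06], [0.92, 0.0, -0.13], [0.91, 0.0, -0.19], [0.89, 0.01, -0.27]] [[-0.0, -0.75, -0.0], [-0.0, -0.75, -0.0], [-0.0, -0.75, 0.0], [-0.0, -0.75, 0.0], [-0.0, -0.75, 0.0], [-0.0, -0.75, 0.0], [-0.0, -0.75, 0.0], [-0.0, -0.75, 0.0]]
in
  q [ 0.08  0.59  1.08 -0.01  2.07  1.56] max step 0.06
0 [[0.1, -0.0, 0.84], [0.11, -0.0, 0.85], [0.1, -0.0, 0.84], [0.11, -0.0, 0.84]] [[-0.0, -0.0, 0.0], [-0.0, -0.0, 0.0], [-0.0, -0.0, 0.0], [-0.0, -0.0, 0.0]]
```

>>> play_rows(
  translation=[
    [0.55,0,-0.17],
    [0.54,-0.01,-0.22],
    [0.51,0,-0.27],
    [0.48,0,-0.31],
    [0.45,0,-0.37],
    [0.42,-0.01,-0.4],
    [0.37,0,-0.45],
    [0.32,0,-0.47],
  ],
  twist=[
    [0,-0.97,0],
    [0.01,-0.96,-0.01],
    [0,-0.97,0],
    [0,-0.97,0],
    [0.01,-0.97,0],
    [0,-0.96,0],
    [0,-0.97,-0.01],
    [0,-0.97,0],
  ],
  gripper=[1,1,1,1,1,1,1,1],
)

```text
time: 13.25
tool_pos: [0.4111, 0.0891, 0.42]
ee_rot: [3.141, -0.094, 0.094]
wrist_force: [0.9, 0.5, -1.0]
width: 0.0937
finger_force: 0.0
```

>>> play_rows(
  translation=[
    [0.28,0,-0.51],
    [0.9,0,0.22],
    [0.92,0.01,0.15],
    [0.93,0,0.08],
    [0.93,0,0.01],
    [0.93,0.01,-0.06],
    [0.92,0,-0.13],
  ],
  twist=[
    [0.01,-0.96,0],
    [0,-0.75,0],
    [0,-0.75,0],
    [0,-0.75,0],
    [0,-0.75,0],
    [0,-0.75,0],
    [0,-0.75,0],
  ],
  gripper=[1,1,1,1,1,1,1],
)

```text
time: 13.95
tool_pos: [0.6377, 0.1096, 0.3873]
ee_rot: [-3.141, 0.452, 0.094]
wrist_force: [1.3, -0.5, 0.2]
width: 0.0941
finger_force: 0.0
```

>>> play_rows(
  translation=[
    [0.91,0,-0.19],
    [0.89,0.01,-0.27],
    [0,0,0],
    [0,0,0],
    [0,0,0],
  ],
  twist=[
    [0,-0.75,0],
    [0,-0.75,0],
    [0,0,0],
    [0,0,0],
    [0,0,0],
  ],
  gripper=[1,1,1,1,1],
)

```text
time: 14.45
tool_pos: [0.7072, 0.1159, 0.3731]
ee_rot: [-3.141, 0.596, 0.094]
wrist_force: [0.3, 0.9, 0.3]
width: 0.0937
finger_force: 0.0
```

```bash
python3 - <<'E'
from seq import *
p,r,o=state();q=np.array(o["joint_positions"]);print(o["time"],p.round(4),q.round(3))
for c in("scene","wrist","top"):
    robot.snapshot(c)
    for n in("cap","tail"): print(c,n,[(np.round(d["centre"],4),round(d["score"],2)) for d in robot.spot_point(n,c)[:2]])
c,q=go("in",(p,r),(tcp(G,r_rg),r_rg),q,n=5)
# lift, then turn to final
XG_=XG
L=tcp(G+[0,0,.14],r_rg)
c,q=go("lift",c,(L,r_rg),q,.8)
def fin(dx,dy,dz): return tcp(PAD-(.072-dx)*XG+dy*YG+[0,0,dz-.01],r_fin)
for dy in(.12,.2): go(f"turn{dy}",c,(fin(-.02,dy,-.03),r_fin),q,.9)
E
```

```text
14.45 [0.7072 0.1159 0.3731] [ 0.084  0.701  0.666 -0.007  2.371  1.557]
scene cap []
scene tail [(array([0.54  , 0.1028, 0.1044]), 0.79)]
wrist cap [(array([0.5511, 0.1037, 0.0286]), 0.83)]
wrist tail [(array([0.5441, 0.1016, 0.1059]), 0.97)]
top cap [(array([0.5555, 0.0988, 0.0272]), 0.64)]
top tail [(array([0.5476, 0.0981, 0.1032]), 0.75)]
in
  q [ 0.08  0.59  1.08 -0.01  2.07  1.56] max step 0.06
0 [[0.09, 0.0, 0.68], [0.1, 0.0, 0.69], [0.09, 0.0, 0.68], [0.1, 0.0, 0.68], [0.09, 0.0, 0.68]] [[-0.0, -0.01, 0.0], [-0.0, -0.01, 0.0], [-0.0, -0.0, 0.0], [-0.0, -0.01, 0.0], [-0.0, -0.01, 0.0]]
lift
  q [ 0.08  0.54  0.88 -0.01  2.32  1.56] max step 0.03
0 [[-0.4, 0.0, -0.58], [-0.39, 0.0, -0.57], [-0.4, 0.0, -0.58], [-0.39, 0.0, -0.58], [-0.4, 0.0, -0.57]] [[-0.0, 0.0, 0.0], [-0.0, 0.0, 0.0], [-0.0, 0.0, 0.0], [-0.0, 0.0, 0.0], [-0.0, 0.0, 0.0]]
turn0.12
  q [-0.15 -0.26  2.12 -0.27  0.32  1.88] max step 0.26
0 [[-0.12, 0.16, 0.3], [-0.15, 0.16, 0.29], [-0.17, 0.17, 0.28], [-0.19, 0.17, 0.26], [-0.2, 0.17, 0.24], [-0.23, 0.17, 0.23], [-0.24, 0.18, 0.21], [-0.25, 0.18, 0.19]] [[-0.04, 
[... 708 characters left out ...]
6], [-0.16, 0.06, 0.25], [-0.18, 0.07, 0.23], [-0.19, 0.06, 0.22], [-0.22, 0.07, 0.2], [-0.22, 0.08, 0.18]] [[-0.04, 0.86, 0.21], [-0.04, 0.87, 0.2], [-0.04, 0.86, 0.21], [-0.04, 0.86, 0.21], [-0.04, 0.87, 0.21], [-0.03, 0.86, 0.2], [-0.04, 0.86, 0.21], [-0.04, 0.87, 0.21]]
8 [[-0.24, 0.08, 0.16], [-0.26, 0.08, 0.14], [-0.26, 0.09, 0.12], [-0.27, 0.09, 0.09], [-0.27, 0.1, 0.07], [-0.28, 0.1, 0.05], [-0.28, 0.11, 0.03], [-0.28, 0.11, -0.0]] [[-0.04, 0.86, 0.21], [-0.04, 0.87, 0.2], [-0.04, 0.86, 0.21], [-0.04, 0.86, 0.21], [-0.04, 0.87, 0.2], [-0.04, 0.86, 0.21], [-0.04, 0.86, 0.21], [-0.04, 0.87, 0.21]]
16 [[-0.27, 0.12, -0.02], [-0.27, 0.13, -0.05]] [[-0.03, 0.86, 0.2], [-0.04, 0.86, 0.21]]
```

>>> play_rows(
  translation=[
    [0.09,0,0.68],
    [0.1,0,0.69],
    [0.09,0,0.68],
    [0.1,0,0.68],
    [0.09,0,0.68],
    [0,0,0],
    [0,0,0],
  ],
  twist=[
    [0,-0.01,0],
    [0,-0.01,0],
    [0,0,0],
    [0,-0.01,0],
    [0,-0.01,0],
    [0,0,0],
    [0,0,0],
  ],
  gripper=[1,1,1,1,1,1,1],
)

```text
time: 15.6
tool_pos: [0.6467, 0.1101, 0.2481]
ee_rot: [-3.141, 0.603, 0.094]
wrist_force: [0.2, -0.4, 0.5]
width: 0.094
finger_force: 0.0
```

>>> play_rows(
  translation=[
    [0,0,0],
    [0,0,0],
    [0,0,0],
    [0,0,0],
    [0,0,0],
    [0,0,0],
    [0,0,0],
    [0,0,0],
  ],
  twist=[
    [0,0,0],
    [0,0,0],
    [0,0,0],
    [0,0,0],
    [0,0,0],
    [0,0,0],
    [0,0,0],
    [0,0,0],
  ],
  gripper=[-1,-1,-1,-1,-1,-1,-1,-1],
)

```text
time: 16.4
tool_pos: [0.6466, 0.1101, 0.2478]
ee_rot: [-3.141, 0.603, 0.094]
wrist_force: [0.9, 0.2, -0.1]
width: 0.0357
finger_force: 30.0
```

>>> play_rows(
  translation=[
    [-0.2,0,-0.29],
    [-0.4,0,-0.57],
    [-0.39,0,-0.58],
    [-0.4,0,-0.58],
    [-0.39,0,-0.58],
    [-0.2,0,-0.29],
    [0,0,0],
  ],
  twist=[
    [0,0,0],
    [0,0,0],
    [0,0,0],
    [0,0,0],
    [0,0,0],
    [0,0,0],
    [0,0,0],
  ],
  gripper=[-1,-1,-1,-1,-1,-1,-1],
)

```text
time: 17.1
tool_pos: [0.6469, 0.1101, 0.3913]
ee_rot: [-3.141, 0.597, 0.094]
wrist_force: [0.4, 0.1, -1.5]
width: 0.036
finger_force: 30.0
```

Held again. Now turn it to bore up, to the left of the gear unit.

>>> play_rows(
  translation=[
    [-0.12,0.16,0.3],
    [-0.15,0.16,0.29],
    [-0.17,0.17,0.28],
    [-0.19,0.17,0.26],
    [-0.2,0.17,0.24],
    [-0.23,0.17,0.23],
    [-0.24,0.18,0.21],
    [-0.25,0.18,0.19],
  ],
  twist=[
    [-0.04,0.86,0.21],
    [-0.04,0.87,0.2],
    [-0.04,0.86,0.21],
    [-0.04,0.86,0.21],
    [-0.04,0.87,0.21],
    [-0.03,0.86,0.2],
    [-0.04,0.86,0.21],
    [-0.04,0.87,0.21],
  ],
  gripper=[-1,-1,-1,-1,-1,-1,-1,-1],
)

```text
time: 17.9
tool_pos: [0.5634, 0.0503, 0.3285]
ee_rot: [3.071, -0.093, -0.05]
wrist_force: [-0.5, -0.3, -3.1]
width: 0.0359
finger_force: 30.0
```

>>> play_rows(
  translation=[
    [-0.26,0.19,0.16],
    [-0.27,0.19,0.15],
    [-0.28,0.2,0.12],
    [-0.29,0.2,0.1],
    [-0.29,0.21,0.07],
    [-0.29,0.21,0.05],
    [-0.28,0.22,0.02],
    [-0.29,0.22,0],
  ],
  twist=[
    [-0.04,0.86,0.21],
    [-0.04,0.87,0.2],
    [-0.04,0.86,0.21],
    [-0.04,0.86,0.21],
    [-0.04,0.87,0.2],
    [-0.04,0.86,0.21],
    [-0.04,0.86,0.21],
    [-0.04,0.87,0.21],
  ],
  gripper=[-1,-1,-1,-1,-1,-1,-1,-1],
)

```text
time: 18.7
tool_pos: [0.4805, -0.0087, 0.2716]
ee_rot: [3.102, -0.792, -0.189]
wrist_force: [0.2, -0.4, -3.2]
width: 0.0356
finger_force: 30.0
```

>>> play_rows(
  translation=[
    [-0.28,0.24,-0.02],
    [-0.27,0.23,-0.04],
    [0,0,0],
    [0,0,0],
  ],
  twist=[
    [-0.03,0.86,0.2],
    [-0.04,0.86,0.21],
    [0,0,0],
    [0,0,0],
  ],
  gripper=[-1,-1,-1,-1],
)

```text
time: 19.1
tool_pos: [0.4612, -0.0235, 0.2585]
ee_rot: [3.139, -0.962, -0.246]
wrist_force: [1.0, 0.5, -2.4]
width: 0.0359
finger_force: 30.0
```

```bash
cat > look.py <<'E'
from seq import *
import cv2,sys
def fin(dx,dy,dz): return tcp(PAD-(.072-dx)*XG+dy*YG+[0,0,dz-.01],r_fin)
p,r,o=state();q=np.array(o["joint_positions"]);print(o["time"],p.round(4),q.round(3))
e=R.from_matrix(np.stack([XG,YG,Z],1))
print("rot err",(r*r_fin.inv()).as_rotvec().round(3),"expected rel mouth in pad",(e.inv().apply(p-fin(0,0,0))).round(4))
im=[]
for c in("scene","wrist","top"):
    im.append(robot.snapshot(c)[:,:,::-1])
    v={}
    for n in("bore_mouth","tail","pad"):
        d=robot.spot_point(n,c)
        for x in d[:2]: print(c,n,np.round(x["centre"],4),round(x["score"],2),"rel pad est",e.inv().apply(np.array(x["centre"])-PAD).round(4))
cv2.imwrite("pics/%s.png"%sys.argv[1],np.hstack([cv2.resize(im[1],(400,300)),cv2.resize(im[0][180:330,270:470],(400,300))]))
E
python3 look.py w4
```

```text
19.1 [ 0.4612 -0.0235  0.2585] [-0.146 -0.253  2.12  -0.268  0.326  1.883]
rot err [ 0.001  0.009 -0.   ] expected rel mouth in pad [-0.0201  0.1201 -0.0332]
scene tail [ 0.5975 -0.0611  0.152 ] 0.63 rel pad est [-0.0993  0.1171 -0.048 ]
scene pad [ 0.6665 -0.2024  0.1969] 0.88 rel pad est [ 0.0023 -0.0029 -0.0031]
wrist bore_mouth [ 0.6708 -0.0751  0.1703] 0.73 rel pad est [-0.0248  0.1215 -0.0297]
wrist tail [ 0.5994 -0.0599  0.1584] 0.89 rel pad est [-0.0977  0.1187 -0.0416]
wrist tail [7.371e-01 1.973e-01 1.000e-04] 0.43 rel pad est [-0.0274  0.4019 -0.1999]
top tail [ 0.6037 -0.0602  0.1577] 0.86 rel pad est [-0.0935  0.1195 -0.0423]
top pad [ 0.668  -0.1982  0.1997] 0.91 rel pad est [ 0.0027  0.0015 -0.0003]
top pad [ 5.132e-01 -3.946e-01  2.000e-04] 0.45 rel pad est [-0.0991 -0.2269 -0.1998]
```

View pics/w4.png

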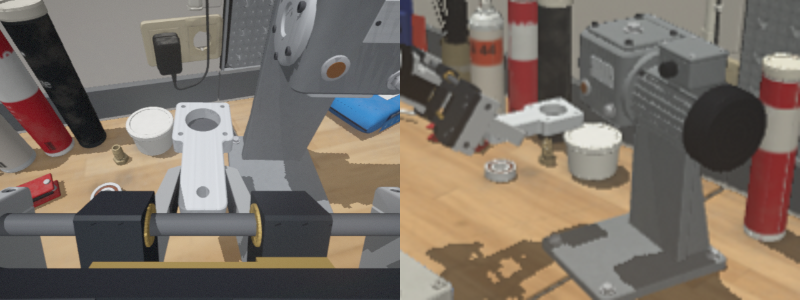

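The left half shows the cap bore up at (203,122) px with its tail towards the gripper, level and in line. The housing is to the right of it. Now sideways under the pad, staying low.

```bash
sed -i 's/PAD=np.array.*$/PAD=np.array([.6657,-.1997,.1997])/' h.py; cat > mv.py <<'E'
from seq import *
import sys
def fin(dx,dy,dz): return tcp(PAD-(.072-dx)*XG+dy*YG+[0,0,dz-.01],r_fin)
p,r,o=state();q=np.array(o["joint_positions"])
c,q=go("x",(p,r),(fin(-.005,.0,-.03),r_fin),q,.5)
c,q=go("up14",c,(fin(0,.0,-.016),r_fin),q,.2)
print("up1mm",(r_fin.inv().apply([0,0,.001])/.04).round(4))
E
python3 mv.py
```

```text
x
  q [-0.5  -0.24  2.11  0.59  0.38  0.87] max step 0.14
0 [[0.03, 0.43, 0.04], [0.03, 0.43, 0.05], [0.04, 0.43, 0.04], [0.03, 0.44, 0.04], [0.03, 0.43, 0.04], [0.03, 0.43, 0.05], [0.04, 0.43, 0.04]] [[0.0, 0.0, 0.0], [0.0, 0.01, 0.0], [0.0, 0.0, 0.0], [0.0, 0.01, 0.0], [0.0, -0.0, 0.01], [0.0, 0.0, -0.0], [0.0, 0.01, -0.0]]
up14
  q [-0.5  -0.25  2.08  0.54  0.41  0.92] max step 0.01
0 [[0.07, 0.0, -0.02], [0.07, 0.0, -0.02], [0.07, 0.0, -0.02], [0.08, 0.0, -0.02], [0.07, 0.0, -0.01]] [[0.0, -0.0, -0.0], [0.0, -0.0, -0.0], [0.0, -0.0, -0.0], [0.0, -0.0, -0.0], [0.0, -0.0, -0.0]]
up1mm [ 0.0206  0.     -0.0141]
```

>>> play_rows(
  translation=[
    [0.03,0.43,0.04],
    [0.03,0.43,0.05],
    [0.04,0.43,0.04],
    [0.03,0.44,0.04],
    [0.03,0.43,0.04],
    [0.03,0.43,0.05],
    [0.04,0.43,0.04],
    [0,0,0],
  ],
  twist=[
    [0,0,0],
    [0,0.01,0],
    [0,0,0],
    [0,0.01,0],
    [0,0,0.01],
    [0,0,0],
    [0,0.01,0],
    [0,0,0],
  ],
  gripper=[-1,-1,-1,-1,-1,-1,-1,-1],
)

```text
time: 20.5
tool_pos: [0.4469, -0.1461, 0.2618]
ee_rot: [3.141, -0.972, -0.251]
wrist_force: [-0.5, -0.5, -2.8]
width: 0.0357
finger_force: 30.0
```

>>> play_rows(
  translation=[
    [0.07,0,-0.02],
    [0.07,0,-0.02],
    [0.07,0,-0.02],
    [0.08,0,-0.02],
    [0.07,0,-0.01],
    [0,0,0],
    [0,0,0],
  ],
  twist=[
    [0,0,0],
    [0,0,0],
    [0,0,0],
    [0,0,0],
    [0,0,0],
    [0,0,0],
    [0,0,0],
  ],
  gripper=[-1,-1,-1,-1,-1,-1,-1],
)

```text
time: 21.2
tool_pos: [0.4521, -0.1455, 0.2754]
ee_rot: [-3.142, -0.971, -0.248]
wrist_force: [-0.3, -0.5, -2.0]
width: 0.036
finger_force: 30.0
```

```bash
sed -i 's/180:330,270:470/180:300,320:480/' look.py; python3 look.py w5
```

```text
21.2 [ 0.4521 -0.1455  0.2754] [-0.496 -0.25   2.083  0.541  0.405  0.924]
rot err [-0. -0.  0.] expected rel mouth in pad [ 0.0002  0.0001 -0.016 ]
scene bore_mouth [ 0.6651 -0.2011  0.1829] 0.72 rel pad est [-0.0002 -0.0015 -0.0168]
scene tail [ 0.5888 -0.1786  0.1709] 0.93 rel pad est [-0.0797  0.0016 -0.0288]
scene tail [ 0.5192 -0.3935 -0.002 ] 0.48 rel pad est [-0.0944 -0.2238 -0.2017]
scene pad [ 0.6651 -0.2009  0.1969] 0.84 rel pad est [-0.0003 -0.0013 -0.0028]
wrist bore_mouth [ 0.6602 -0.1988  0.1828] 0.84 rel pad est [-0.0056 -0.0005 -0.0169]
wrist tail [ 0.5906 -0.1805  0.1744] 0.78 rel pad est [-0.0775  0.0002 -0.0253]
top tail [ 0.5941 -0.1804  0.1702] 0.57 rel pad est [-0.0741  0.0011 -0.0295]
top pad [ 0.6657 -0.1954  0.1985] 0.94 rel pad est [-0.0011  0.0042 -0.0012]
```

View pics/w5.png

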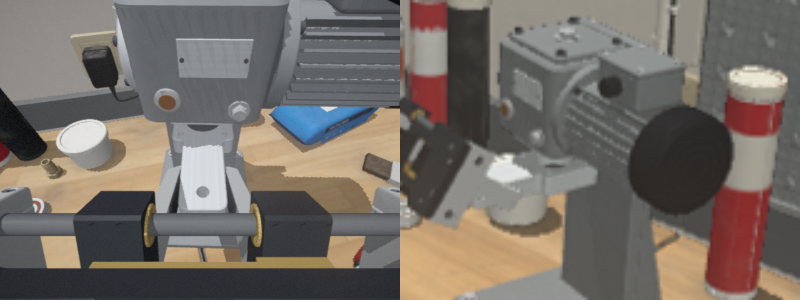

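The head sits under the housing at (205,140) px on the left picture and the numbers are centred. Raise it, 1.5 mm further back.

>>> play_rows(
  translation=[
    [0.021,0,0.031],
    [0.041,0,-0.028],
    [0.041,0,-0.028],
    [0,0,0],
    [0,0,0],
  ],
  twist=[
    [0,0,0],
    [0,0,0],
    [0,0,0],
    [0,0,0],
    [0,0,0],
  ],
  gripper=[-1,-1,-1,-1,-1],
)

```text
time: 22.3
tool_pos: [0.4535, -0.146, 0.2795]
ee_rot: [3.142, -0.972, -0.248]
wrist_force: [0.4, 0.4, -2.4]
width: 0.036
finger_force: 30.0
```

>>> play_rows(
  translation=[
    [0.041,0,-0.028],
    [0.041,0,-0.028],
    [0,0,0],
    [0,0,0],
  ],
  twist=[
    [0,0,0],
    [0,0,0],
    [0,0,0],
    [0,0,0],
  ],
  gripper=[-1,-1,-1,-1],
)

```text
time: 22.7
tool_pos: [0.4535, -0.146, 0.2834]
ee_rot: [-3.142, -0.971, -0.248]
wrist_force: [0.8, 0.8, -2.3]
width: 0.0359
finger_force: 30.0
```

>>> play_rows(
  translation=[
    [0.041,0,-0.028],
    [0.041,0,-0.028],
    [0,0,0],
    [0,0,0],
  ],
  twist=[
    [0,0,0],
    [0,0,0],
    [0,0,0],
    [0,0,0],
  ],
  gripper=[-1,-1,-1,-1],
)

```text
time: 23.1
tool_pos: [0.4535, -0.146, 0.2874]
ee_rot: [-3.142, -0.971, -0.248]
wrist_force: [-0.9, -0.4, -2.3]
width: 0.0361
finger_force: 30.0
```

>>> play_rows(
  translation=[
    [0.041,0,-0.028],
    [0,0,0],
    [0,0,0],
  ],
  twist=[
    [0,0,0],
    [0,0,0],
    [0,0,0],
  ],
  gripper=[-1,-1,-1],
)

```text
time: 23.4
tool_pos: [0.4535, -0.146, 0.2893]
ee_rot: [-3.142, -0.971, -0.248]
wrist_force: [-0.2, 1.1, -3.7]
width: 0.0355
finger_force: 30.0
```

>>> play_rows(
  translation=[
    [0.021,0,-0.014],
    [0,0,0],
    [0,0,0],
  ],
  twist=[
    [0,0,0],
    [0,0,0],
    [0,0,0],
  ],
  gripper=[-1,-1,-1],
)

```text
time: 23.7
tool_pos: [0.4535, -0.146, 0.2902]
ee_rot: [-3.141, -0.971, -0.249]
wrist_force: [0.3, 0.0, -2.1]
width: 0.0358
finger_force: 30.0
```

>>> play_rows(
  translation=[
    [0.021,0,-0.014],
    [0,0,0],
    [0,0,0],
  ],
  twist=[
    [0,0,0],
    [0,0,0],
    [0,0,0],
  ],
  gripper=[-1,-1,-1],
)

```text
time: 24.0
tool_pos: [0.4535, -0.146, 0.2912]
ee_rot: [-3.142, -0.971, -0.248]
wrist_force: [0.0, 0.1, -2.1]
width: 0.0358
finger_force: 30.0
```

>>> play_rows(
  translation=[
    [0.021,0,-0.014],
    [0,0,0],
    [0,0,0],
  ],
  twist=[
    [0,0,0],
    [0,0,0],
    [0,0,0],
  ],
  gripper=[-1,-1,-1],
)

```text
time: 24.3
tool_pos: [0.4535, -0.1459, 0.292]
ee_rot: [-3.141, -0.971, -0.249]
wrist_force: [0.4, -0.3, -2.4]
width: 0.0359
finger_force: 30.0
```

>>> play_rows(
  translation=[
    [0.021,0,-0.014],
    [0,0,0],
    [0,0,0],
  ],
  twist=[
    [0,0,0],
    [0,0,0],
    [0,0,0],
  ],
  gripper=[-1,-1,-1],
)

```text
time: 24.6
tool_pos: [0.4533, -0.1459, 0.2925]
ee_rot: [-3.141, -0.969, -0.248]
wrist_force: [0.3, -0.5, -4.7]
width: 0.036
finger_force: 30.0
```

>>> play_rows(
  translation=[
    [0.021,0,-0.014],
    [0,0,0],
    [0,0,0],
    [0,0,0],
  ],
  twist=[
    [0,0,0],
    [0,0,0],
    [0,0,0],
    [0,0,0],
  ],
  gripper=[-1,-1,-1,-1],
)

```text
time: 25.0
tool_pos: [0.4532, -0.1458, 0.2929]
ee_rot: [-3.141, -0.968, -0.249]
wrist_force: [1.9, -0.9, -10.1]
width: 0.0359
finger_force: 30.0
```

```bash
python3 look.py w6; python3 -c "
from h import *
print(np.round(state()[2]['wrist_torque'],2))"
```

```text
25.0 [ 0.4532 -0.1458  0.2929] [-0.496 -0.268  2.058  0.489  0.445  0.981]
rot err [0.001 0.003 0.   ] expected rel mouth in pad [0.0013 0.0001 0.0016]
scene bore_mouth [ 0.6668 -0.1999  0.2004] 0.84 rel pad est [0.0011 0.0001 0.0007]
scene tail [ 0.5922 -0.1807  0.1877] 0.71 rel pad est [-0.0759  0.0004 -0.012 ]
scene pad [ 0.6632 -0.2018  0.1996] 0.58 rel pad est [-0.0019 -0.0026 -0.0001]
wrist tail [ 0.5899 -0.1834  0.1914] 0.82 rel pad est [-0.0775 -0.0028 -0.0083]
top tail [ 0.5931 -0.1843  0.1912] 0.88 rel pad est [-0.0742 -0.0029 -0.0085]
top pad [ 0.6629 -0.1992  0.2002] 0.62 rel pad est [-0.0028 -0.0002  0.0005]
[ 0.46  2.82 -0.36]
```

View pics/w6.png

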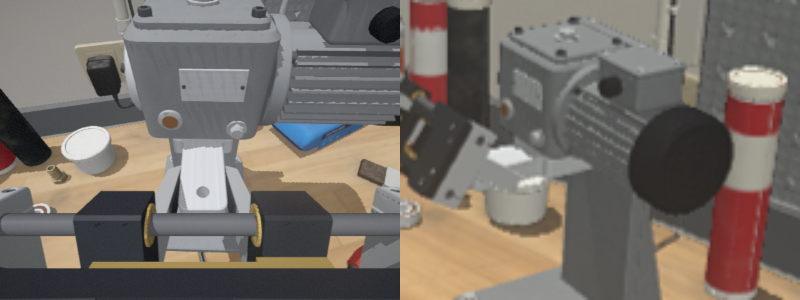

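The cap's face lies on the pad with about 8 N of push. The measured height agrees and the cap is centred within about 2 mm, so I hand it in.

```bash
python3 -c "
from bench import robot
print(robot.close_job())"
```

```text
the job is handed in; nothing more can be done
None
```

The cap was stood upright, let go and gripped again, then held bore up over the shaft end with its face pressed on the pad at about 8 N; the job is handed in, but no verdict came back.

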